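# Set the saw's swing stop to a sample bar, slack taken up

### The job

Swing the stop back with its hand lever, move the sample bar from its rest into the vee of the stop stand, then bring the stop up onto the bar by the lever, from the open side only, until the bar presses the gauge's sprung button with about 8 N (never more than 18 N), and let go. The lever is loose on the stop, so finish with its slack taken up in the closing direction; if you go too far, do not ease back: swing right open and come up again. Leave the other things on the bench where they are.

Things in the scene. Friction and masses are not known exactly. Their poses are not given: they have to be found in the camera images.
- stand: Fixed white stop stand, plate 140 x 240 mm, 20 thick, with a steel vee along its y axis. Origin on the table under the vee; z up, y from the gauge towards the stop, x away from the lever knob. A 40 mm bar in the vee has its axis along y at x = 0, 60 mm up. The vee spans y = -39.5 to 35.5 mm and ends 11 mm below the bar's axis. The stop's upright pivot: x = -60, y = 45 mm.
- gauge: Fixed grey gauge block, 40 x 36 x 62 mm, on the stand's plate at one end of the vee (place along y varies), dial on top. Axes as the stand; origin: centre of its underside. Its sprung steel button, 18 mm across, points to +y level with the bar's axis; its face is at y = 44 mm when free. Spring 4 N per mm from zero, 10 mm travel: 8 N is 2 mm in.
- stop_nose (a point): Centre of the swing stop's nose, a free-turning upright steel roller of 16 mm diameter, 22 mm tall, 60 mm from the pivot, level with the bar's axis. Its round side comes to bear on the bar's end. Moving towards the gauge (stand's -y) is closing. At the start it stands too close to the gauge for the bar to go in.
- lever_knob (a point): Half-way up the black upright round knob, 24 mm diameter, 45 mm tall, on the hand lever, 104.5 mm above the table, 100 mm from the pivot, opposite to the nose; the lever bar's top is 82 mm above the table. It swings in a level circle: towards the stand's +y closes the stop, -y opens it. Moving the stop takes 8 to 11 N here, plus 0.6 N per newton on the bar.
- lever (a joint): Play of the lever on the stop's hub, rad: 0 = slack lies the opening way (lever drives the stop open), 0.14 = slack fully taken up in the closing direction (lever drives it closed). Crossing it takes 14 mm at the knob and under 1 N. At 0 the lever lies straight opposite to the nose.
- sample_center (a point): Centre of the sample bar, a plain white nylon round, 40 mm diameter, 70 mm long, about 0.1 kg (sliding it along the vee takes about 1 N); its y axis is the bar's axis. At the start it lies in a vee-topped steel rest (50 x 66 mm), its axis 40 mm above the table; the rest's vee ends 11 mm below the axis.
- sample: The same sample bar as a body; its origin is the bar's centre, its y axis the bar's axis.
- stop: The swing stop with its lever (all that turns on the pivot). Origin on the pivot, 54 mm above the table; x axis from pivot to nose. Range: 40 degrees open to 29 degrees past square (square: nose straight across the vee). It stays where it is left: dry friction of about 0.8 N m at the pivot, enough to hold it against the gauge's spring.
- offcut: Bystander: loose upright steel disc, 50 mm diameter, 30 mm high; origin under its centre.
- paste: Bystander: loose jar, 60 mm diameter, 75 mm high; origin under its centre.
- tube: Bystander: loose brass cylinder standing upright, 36 mm diameter, 60 mm high; origin under its centre.
- tray: Bystander: fixed grey tray of offcuts, 85 x 85 x 35 mm; origin under its centre. It and the rest may stand in each other's place.
Things that resemble listed ones, but are neither listed nor needed, are in the scene too. Leave any purple look-alike of the sample alone.

How it is judged:
By the outcome, as a careful person would: the job done as asked, in the order asked, and still so for the second after the job is handed in, with the robot touching nothing.
It also fails if it takes over 72 s, if anything falls off the work surface, if the arm or the gripper's body presses on something with over 40 N, if the wrist force passes 120 N, or if a joint passes its speed limit or range.

### The arm

A 7-joint arm with a two-finger parallel gripper is mounted at the origin on the work surface. World frame = base frame: x ahead of the robot, y to its left, z up, the work surface at z = 0. Lengths are in mm, angles in rad, forces in N, time in s.
With the tool pointing down it reaches from about 400 to 875 mm from the base axis. Payload 6.5 kg.
Tool frame: the origin (TCP) lies midway between the tips of the shut fingers; the grasp point (between the pads) lies 19 mm behind it; z points along the fingers, y is the line along which they close (so a half turn about z gives the same grasp; the last joint's range is limited). The gripper opens to 85 mm and grips with 20 to 120 N. Pads are 22 mm wide; open, the fingers measure 114 mm over their backs; the gripper's body (76 mm by 85 mm) begins 54 mm behind the grasp point. The pads swing forward as they close: fully open they stand 13 mm farther back than shut.
Start: joints at [1.251, 0.536, -0.004, 1.538, 0.003, 1.067, -0.071], TCP at [163.201, -629.171, 231.29] pointing down, gripper open.
Joint ranges: [-2.7, 2.7], [-0.37, 2.16], [-1.27, 1.26], [0.24, 2.4], [-1.31, 4.45], [0.19, 1.91], [-2.76, 2.76]. Speed limits (rad/s): [2.39, 2.39, 3.14, 3.14, 3.14, 3.14, 3.14].

### API

Orientations are given as [roll, pitch, yaw] about the fixed x, y, z axes, in that order (R = Rz(yaw) Ry(pitch) Rx(roll)).
In Python, from rig import manip, viewer, models gives the robot as it stands.
- The arm moves only by the tool send_rows, never from a script. Its argument "targets" is a list of rows, each a list of 6 numbers: the shift along the tool's x, y, z in m, then the turn, a rotation vector about the tool's x, y, z in degrees. A call has 1 to 10 rows; each row is the pose to reach, as a shift and turn from the pose commanded when the call began, along the tool's axes at that moment; what a row does not reach only later rows make up. A row lasts 1/10 s, in which the tool goes at most 50 mm and 8.59 degrees, less where a joint would pass 70% of its speed; a pose out of reach is approached as far as the arm can. A call with a gripper value outside its range is refused whole. "gripper" is the closure, from 0 (fully open) to 1 (shut), set as the call begins (left out, the last holds). The fingers move at their own pace and stop on an object; "newtons" is the grip in N (left out, the last holds). Time passes only in rows, so rows that repeat a pose let the fingers close. It gives the time, the measured TCP pose, the force, the opening and the grip force at its end, in the units of the state.
- manip.read_state(): the state, without advancing time (a new reading comes with each control period).
- viewer.capture(name): name is "scene" or "top"; returns (picture, depth): 480x640x3 uint8, red, green, blue; 480x640 float32, mm along the optical axis (not along the pixel's ray), 0 where there is no reading.
- viewer.camera_params(name): a dict with "mtx" (3x3 intrinsics, pixels), "distortion" ([k1, k2, p1, p2, k3] as OpenCV has them; the pictures are not rectified), "rvec" (rotation vector, rad) and "tvec" (3), from world to camera coordinates, as OpenCV has them. Camera axes: x right, y down, z forward; pixel columns grow to the right and rows downward; lengths in mm; the calibration is good to about 2 mm. A picture is of the moment at which its call begins. camera_params takes no time and is no camera call.
- manip.sign_off(): hands the job in; it is judged then, once.
Trained networks look in the newest picture that a camera, given by its name, has taken for a name from the list of things; names that differ only in an ending like _2 or _b are one class to them, and where a whole thing is asked for, a point or a joint stands for the part that bears it (a point fixed in the world has none). Each returns a list of dicts, best first, with "confidence" (0 to 1); they miss things now and then, are a little off and sometimes report something else, mostly with a low value. They report only what shows in the picture. A call takes as long as a camera call. They do not tell look-alikes from the thing itself.
- models.look_for(camera, label): "at" ([x, y, z] in mm, in world coordinates, good to about 4 mm: the middle of the surface that is visible of it).
- models.cut_out(camera, label): "pixels" (480x640 bool, what is visible of it).
The state is a dict: "time": time; "joint_positions": joint angles; "qd": joint speeds; "effort": joint torques, N m; "ee_pos": TCP position; "orientation": TCP orientation; "ft_force": force on the tool from outside, world axes, zero at the start; "torque": the same for the moment, N m; "grip_width": opening from 0.0 (shut) to 1.0 (fully open); "finger_force": force on a finger pad.
Only numpy, scipy, OpenCV 4.12 (cv2) and the standard library are available. Lean on these libraries where they do the work, as an engineer would, in place of code of your own. Each camera call takes 0.05 s, during which the arm holds its last target. There are 200 camera calls.

## Working session

There is one attempt and no reset: what is moved stays moved. The work goes in short steps, Python scripts to look and compute and a tool call to move; the robot and the scene stay as the last step left them, time stands still between calls to the robot, and variables do not carry over. Pictures are saved under pics/ and viewed, at most 10 in all, crops included, and the job is handed in when it is done.

Besides the shell and the picture viewer there is one more tool, called after "Call:" as name([rows], argument=value, ...), one row to a line, values as JSON. send_rows: Moves the arm, as the interface text tells. Its arguments: {"type":"object","properties":{"targets":{"type":"array"},"gripper":{"type":"number"},"newtons":{"type":"number"}},"required":["targets"]}

```bash
mkdir -p pics; ls; cat > h.py <<'E'
import numpy as np, cv2
from rig import manip, viewer, models
from scipy.spatial.transform import Rotation as Ro
def world(cam, depth, mask):
    p=viewer.camera_params(cam); v,u=np.nonzero(mask&(depth>0))
    K=np.array(p["mtx"],float); d=np.array(p["distortion"],float)
    n=cv2.undistortPoints(np.c_[u,v].astype(float).reshape(-1,1,2),K,d).reshape(-1,2)
    z=depth[v,u][:,None]; c=np.c_[n*z,z]
    R=cv2.Rodrigues(np.array(p["rvec"],float))[0]
    return (c-np.array(p["tvec"],float).ravel())@R, np.c_[u,v]
def pix(cam,P):
    p=viewer.camera_params(cam)
    return cv2.projectPoints(np.array(P,float).reshape(-1,1,3),np.array(p["rvec"],float),np.array(p["tvec"],float),np.array(p["mtx"],float),np.array(p["distortion"],float))[0].reshape(-1,2)
E
python3 - <<'E'
from h import *
s=manip.read_state(); print(s["time"],s["ee_pos"],s["orientation"],s["grip_width"],s["ft_force"])
ims=[]
for c in ("scene","top"):
    im,d=viewer.capture(c); np.savez("first_"+c,im=im,d=d); cv2.imwrite(f"pics/{c}0.png",im[...,::-1])
    for l in "stand gauge stop_nose lever_knob sample_center stop offcut paste tube tray".split():
        for r in models.look_for(c,l)[:3]:
            print(c,l,np.round(r["at"],0),round(r["confidence"],2),pix(c,r["at"])[0].round())
print(manip.read_state()["time"])
E
```

```text
pics
0.0 [ 163.0487505  -628.56668089  230.40009745] [-3.13984482e+00  1.48840079e-04  2.53938723e-01] 0.998561419394481 [-0.11866147 -0.08955455 -0.17286726]
scene stand [630. 120.  22.] 0.67 [330. 311.]
scene gauge [649.  21.  70.] 0.8 [298. 265.]
scene stop_nose [574. 140.  83.] 0.95 [361. 289.]
scene lever_knob [531. 154.  82.] 0.9 [384. 286.]
scene sample_center [ 439. -373.   34.] 0.87 [301. 141.]
scene sample_center [ 432. -254.   56.] 0.86 [325. 158.]
scene sample_center [ 556. -405.   31.] 0.6 [256. 149.]
scene stop [575. 138.  82.] 0.8 [361. 289.]
scene stop [ 425. -255.   52.] 0.3 [327. 159.]
scene offcut [412. -97.  26.] 0.67 [364. 202.]
scene paste [807. -40.  62.] 0.83 [213. 278.]
scene paste [572. 137.  80.] 0.46 [362. 289.]
scene tube [462. 348.  57.] 0.81 [479. 357.]
scene tray [ 640. -267.   18.] 0.62 [248. 195.]
top stand [612.  84.  21.] 0.89 [285. 224.]
top stand [542. 142.  86.] 0.73 [252. 254.]
top gauge [636.   5.  84.] 0.57 [321. 205.]
top stop_nose [570. 135.  83.] 0.97 [256. 240.]
top stop_nose [ 418. -269.   54.] 0.64 [460. 313.]
top lever_knob [540. 144.  87.] 0.58 [251. 255.]
top sample_center [ 318. -292.   39.] 0.94 [472. 363.]
top sample_center [ 433. -390.   36.] 0.88 [516. 304.]
top sample_center [ 543. -413.   36.] 0.73 [523. 251.]
top stop [575. 135.  82.] 0.59 [256. 238.]
top offcut [ 413. -105.   28.] 0.59 [377. 318.]
top paste [791. -58.  74.] 0.64 [351. 132.]
top paste [539. 144.  86.] 0.5 [251. 255.]
top tube [452. 333.  61.] 0.62 [161. 301.]
top tray [ 638. -271.    9.] 0.77 [451. 210.]
top tray [638.   4.  84.] 0.4 [322. 204.]
1.1
```

View pics/scene0.png

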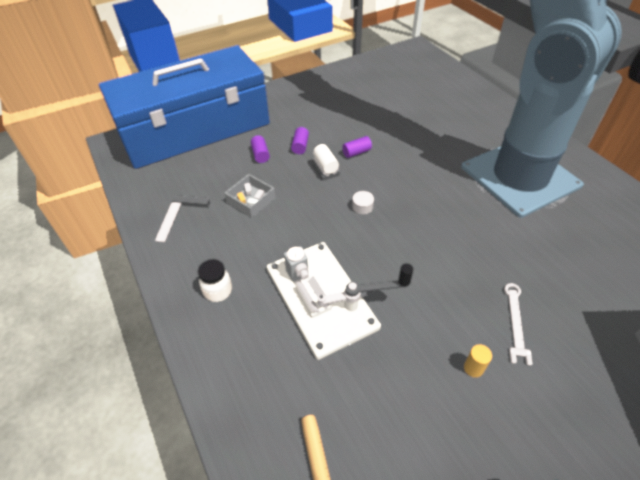

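View pics/top0.png

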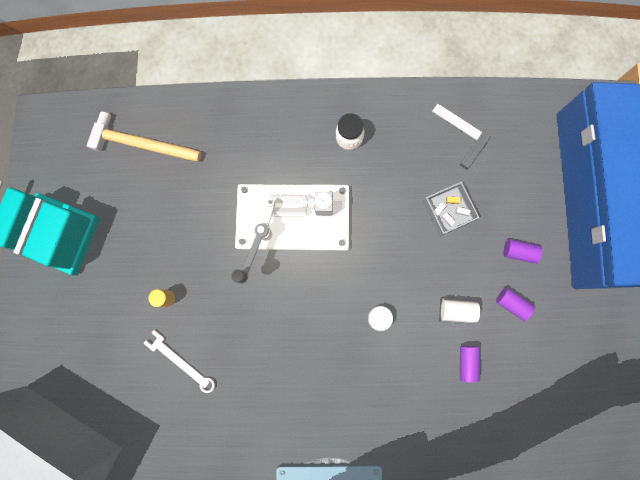

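The scene picture shows the stand at (325,300) with the gauge at (296,262), the pivot at (352,295) and the knob at (405,273). The white sample lies at (325,160) with purple look-alikes around it. In the top picture the plate spans cols 236-350 and rows 184-250, the knob is at (239,276), the nose about (270,203) and the sample at (460,310).

```bash
python3 - <<'E'
from h import *
f=np.load("first_top.npz"); im,d=f["im"],f["d"]
V,U=np.mgrid[:480,:640]
def box(u0,u1,v0,v1): return (U>=u0)&(U<u1)&(V>=v0)&(V<v1)
# plate
P,px=world("top",d,box(225,362,172,262)); 
m=(P[:,2]>12)&(P[:,2]<27); q=P[m][:,:2].astype(np.float32); print("plate z",np.median(P[m][:,2]))
r=cv2.minAreaRect(q); print("plate rect",r); 
H=cv2.convexHull(q)
yax=None
(cx,cy),(w,h),a=r
for an in (a,a+90):
    e=np.array([np.cos(np.radians(an)),np.sin(np.radians(an))])
    if abs(e[1])>.7: yax=e*np.sign(e[1])
yaw=np.arctan2(-yax[0],yax[1]); print("stand yaw",yaw)
Rm=np.array([[np.cos(yaw),-np.sin(yaw)],[np.sin(yaw),np.cos(yaw)]])
L=(P[:,:2]-[cx,cy])@Rm
for n,lo,hi in (("gauge/hub",70,100),("hi",100,140),("vee",40,56)):
    m=(P[:,2]>lo)&(P[:,2]<hi); 
    if m.sum()==0: continue
    print(n,m.sum(),L[m].min(0).round(),L[m].max(0).round())
# height map in stand frame, 8mm cells
g=np.full((32,32),-1)
for (x,y),z in zip(L,P[:,2]):
    i,j=int((x+128)//8),int((y+128)//8)
    if 0<=i<32 and 0<=j<32: g[i,j]=max(g[i,j],round(float(z)))
print("rows x from +, cols y -128..")
for i in range(31,-1,-1): print("%5d"%(i*8-124),' '.join("%3d"%k if k>=0 else "  ." for k in g[i]))
# knob
Pk,_=world("top",d,box(225,255,262,290)); m=Pk[:,2]>105; print("knob",m.sum(),np.median(Pk[m],0).round(1),Pk[m].min(0).round(),Pk[m].max(0).round())
# sample
Ps,_=world("top",d,box(430,490,288,332)); m=Ps[:,2]>44; q=Ps[m]; print("sample",m.sum(),cv2.minAreaRect(q[:,:2].astype(np.float32)),q[:,2].max(),q.mean(0))
m2=(Ps[:,2]>15);print(cv2.minAreaRect(Ps[m2][:,:2].astype(np.float32)))
im2=cv2.resize(im[165:295,215:375],None,fx=5,fy=4.6,interpolation=cv2.INTER_CUBIC)
cv2.imwrite("pics/crop0.png",im2[:,:800,::-1])
E
```

```text
plate z 21.017521568941486
plate rect ((628.0668334960938, 69.51575469970703), (240.82290649414062, 141.15528869628906), 87.86418151855469)
stand yaw -0.03727706472616605
gauge/hub 874 [-103.  -86.] [39. 83.]
vee 460 [-53. -86.] [40. 49.]
rows x from +, cols y -128..
  124   .   .   .   .   .   .   .   .   .   .   .   .   .   .   .   .   .   .   .   .   .   .   .   .   .   .   .   .   .   .   .   .
  116   .   .   .   .   .   .   .   .   .   .   .   .   .   .   .   .   .   .   .   .   .   .   .   .   .   .   .   .   .   .   .   .
  108   0   .   .   .   .   .   .   .   .   .   .   .   .   .   .   .   .   .   .   .   .   .   .   .   .   .   .   .   .   .   .   .
  100   5   4   4   4   4   3   4   5   4   4   5   4   4   3   4   4   3   4   5   5   5   6   3   3   4   5   4   4   4   3   4   4
   92   5   3   5   4   4   4   6   5   6   5   4   3   5   3   4   3   3   5   3   4   4   6   3   4   6   4   5   5   6   3   3   4
   84   3   4   3   3   5   5   4   5   5   3   4   5   5   5   6   4   4   4   5   4   4   5   4   3   5   3   7   4   5   3   6   3
   76   6   6   3   5   4   
[... 3092 characters left out ...]
  .   .   .   .   .   .   .   .   .   .   .   .   .   .   .   .   .   .   .   .   .   .   .   .
 -116   .   .   .   .   .   .   .   .   .   .   .   .   .   .   .   .   .   .   .   .   .   .   .   .   .   .   .   .   .   .   .   .
 -124   .   .   .   .   .   .   .   .   .   .   .   .   .   .   .   .   .   .   .   .   .   .   .   .   .   .   .   .   .   .   .   .
knob 144 [496.4 160.6 127.3] [485. 151. 106.] [508. 172. 131.]
sample 706 ((423.2357177734375, -271.9089660644531), (71.29463958740234, 40.07392501831055), 83.86859130859375) 65.66552194248018 [ 423.42780844 -270.30512239   56.53093498]
((423.5523376464844, -271.8175048828125), (71.8734130859375, 50.48418426513672), 84.54122161865234)
```

View pics/crop0.png

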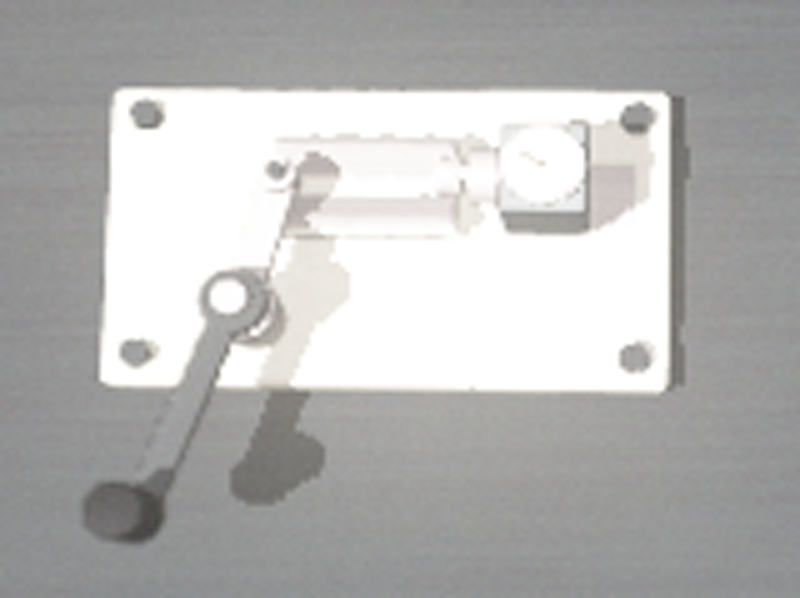

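The crop confirms the layout: hub at (230,295), nose arm pointing to (278,170), knob at (125,510), gauge at (545,175). The nose is closed past square, as described. Next I write a helper that converts world targets into tool rows.

```bash
cat >> h.py <<'E'
def rows(*targets):
    """targets (x,y,z,yaw_deg) world, tool down -> shift m in tool axes, rotvec deg"""
    s=manip.read_state(); R0=Ro.from_euler("xyz",s["orientation"]); p0=np.array(s["ee_pos"])
    print("t",round(s["time"],2),"at",p0.round(1),np.degrees(s["orientation"]).round(2),"F",np.round(s["ft_force"],2),"w",round(s["grip_width"],3))
    for t in targets:
        sh=R0.inv().apply(np.array(t[:3])-p0)/1000
        rv=(R0.inv()*Ro.from_euler("xyz",[np.pi,0,np.radians(t[3])])).as_rotvec(degrees=True)
        print(sh.round(4),rv.round(1))
E
python3 -c "
from h import *
rows((500,-150,190,87.9),(494,200,190,87.9))"
```

```text
t 1.1 at [ 163.2 -629.2  231.3] [-180.      0.     14.54] F [ 0.09  0.31 -0.03] w 1.0
[ 0.4463 -0.3792  0.0413] [ -0.    0.  -73.4]
[ 0.5284 -0.7195  0.0413] [ -0.    0.  -73.4]
```

Call:
send_rows([
  [0.446,-0.379,0.041,0,0,-73.4],
  [0.446,-0.379,0.041,0,0,-73.4],
  [0.446,-0.379,0.041,0,0,-73.4],
  [0.446,-0.379,0.041,0,0,-73.4],
  [0.446,-0.379,0.041,0,0,-73.4],
  [0.446,-0.379,0.041,0,0,-73.4],
  [0.446,-0.379,0.041,0,0,-73.4],
  [0.446,-0.379,0.041,0,0,-73.4],
  [0.446,-0.379,0.041,0,0,-73.4],
  [0.446,-0.379,0.041,0,0,-73.4],
], gripper=1, newtons=40)

```text
time: 2.1
ee_pos: [450.9, -219.7, 196.6]
orientation: [3.141, 0.0, 1.537]
ft_force: [1.2, -0.1, 0.6]
grip_width: -0.001
finger_force: 0.0
```

Call:
send_rows([
  [0,0,0,0,0,0],
  [0,0,0,0,0,0],
  [0,0,0,0,0,0],
  [0,0,0,0,0,0],
])

```text
time: 2.5
ee_pos: [449.1, -222.8, 196.3]
orientation: [-3.141, 0.001, 1.532]
ft_force: [0.0, -0.3, 0.2]
grip_width: 0.003
finger_force: 0.0
```

```bash
python3 -c "
from h import *
rows((500,-150,190,87.9),(494,200,190,87.9),(494,200,96,87.9))"
```

```text
t 2.5 at [ 449.1 -222.8  196.3] [-1.7997e+02  4.0000e-02  8.7770e+01] F [ 0.01 -0.27  0.18] w 0.003
[0.0747 0.0481 0.0062] [-0.   0.  -0.1]
[0.4242 0.0284 0.006 ] [-0.   0.  -0.1]
[0.4243 0.0285 0.1   ] [-0.   0.  -0.1]
```

Call:
send_rows([
  [0.424,0.028,0.006,0,0,0],
  [0.424,0.028,0.006,0,0,0],
  [0.424,0.028,0.006,0,0,0],
  [0.424,0.028,0.006,0,0,0],
  [0.424,0.028,0.006,0,0,0],
  [0.424,0.028,0.006,0,0,0],
  [0.424,0.028,0.006,0,0,0],
  [0.424,0.028,0.006,0,0,0],
  [0.424,0.028,0.006,0,0,0],
  [0.424,0.028,0.006,0,0,0],
])

```text
time: 3.5
ee_pos: [493.2, 205.4, 190.7]
orientation: [3.141, -0.003, 1.539]
ft_force: [0.3, -0.5, -0.4]
grip_width: -0.002
finger_force: 0.0
```

Call:
send_rows([
  [0,0,0.03,0,0,0],
  [0,0,0.06,0,0,0],
  [0,0,0.08,0,0,0],
  [0,0,0.094,0,0,0],
  [0,0,0.094,0,0,0],
  [0,0,0.094,0,0,0],
])

```text
time: 4.1
ee_pos: [493.8, 201.1, 96.9]
orientation: [3.141, -0.0, 1.534]
ft_force: [0.1, 0.2, 0.2]
grip_width: -0.001
finger_force: 0.0
```

```bash
python3 -c "
from h import *
k=lambda a:(590+100*np.cos(np.radians(a)),123+100*np.sin(np.radians(a))+23,96,87.9)
print([np.round(k(a)[:2],1) for a in range(158,216,5)])
rows(*[k(a) for a in range(158,217,4)])
im,d=viewer.capture('top'); cv2.imwrite('pics/t1.png',cv2.resize(im[150:310,200:360],(640,640))[...,::-1])"
```

```text
[array([497.3, 183.5]), array([494.4, 175.2]), array([492.2, 166.8]), array([490.7, 158.2]), array([490.1, 149.5]), array([490.1, 140.8]), array([491. , 132.1]), array([492.6, 123.5]), array([494.9, 115.1]), array([497.9, 106.9]), array([501.7,  99.1]), array([506.1,  91.5])]
t 4.1 at [493.8 201.1  96.9] [179.97  -0.    87.87] F [0.08 0.21 0.24] w -0.001
[-0.0175  0.0041  0.0009] [ 0. -0. -0.]
[-0.0241  0.002   0.0009] [ 0. -0. -0.]
[-0.0309  0.0003  0.0009] [ 0. -0. -0.]
[-0.0377 -0.0009  0.0009] [ 0. -0. -0.]
[-0.0447 -0.0016  0.0009] [ 0. -0. -0.]
[-0.0517 -0.0018  0.0009] [ 0. -0. -0.]
[-0.0586 -0.0016  0.0009] [ 0. -0. -0.]
[-0.0656 -0.0008  0.0009] [ 0. -0. -0.]
[-0.0725  0.0004  0.0009] [ 0. -0. -0.]
[-0.0792  0.0021  0.0009] [ 0. -0. -0.]
[-0.0859  0.0043  0.0009] [ 0. -0. -0.]
[-0.0923  0.0069  0.0009] [ 0. -0. -0.]
[-0.0986  0.01    0.0009] [ 0. -0. -0.]
[-0.1046  0.0135  0.0009] [ 0. -0. -0.]
[-0.1104  0.0174  0.0009] [ 0. -0. -0.]
```

View pics/t1.png

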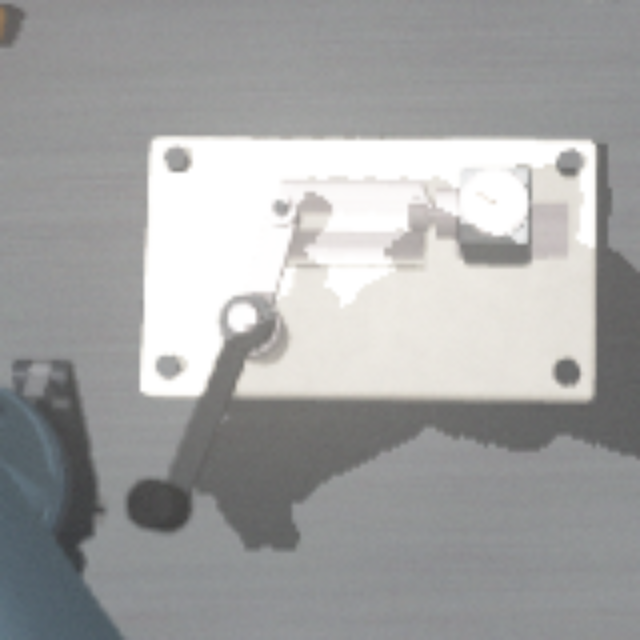

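The picture shows the gripper at (50,430), left (+y) of the knob at (160,505) and clear of it. Now I push the knob open along its arc.

Call:
send_rows([
  [-0.0175,0.004,0,0,0,0],
  [-0.024,0.002,0,0,0,0],
  [-0.031,0,0,0,0,0],
  [-0.038,-0.001,0,0,0,0],
  [-0.045,-0.0015,0,0,0,0],
  [-0.052,-0.002,0,0,0,0],
])

```text
time: 4.75
ee_pos: [488.9, 153.8, 97.5]
orientation: [3.14, -0.006, 1.537]
ft_force: [-5.0, 9.2, 2.5]
grip_width: -0.002
finger_force: 4.5
```

Call:
send_rows([
  [-0.0065,0,0,0,0,0],
  [-0.0135,0.001,0,0,0,0],
  [-0.0205,0.002,0,0,0,0],
  [-0.027,0.004,0,0,0,0],
  [-0.034,0.006,0,0,0,0],
  [-0.04,0.009,0,0,0,0],
  [-0.0465,0.012,0,0,0,0],
  [-0.051,0.0145,0,0,0,0],
  [-0.051,0.0145,0,0,0,0],
])

```text
time: 5.65
ee_pos: [500.5, 99.6, 96.5]
orientation: [-3.14, -0.002, 1.536]
ft_force: [-2.0, 2.3, -1.8]
grip_width: -0.001
finger_force: 1.3
```

Call:
send_rows([
  [0.015,0,0,0,0,0],
  [0.015,0,-0.03,0,0,0],
  [0.015,0,-0.08,0,0,0],
  [0,0,-0.1,0,0,0],
  [-0.1,-0.02,-0.1,0,0,0],
  [-0.2,-0.04,-0.1,0,0,0],
  [-0.2,-0.04,-0.1,0,0,0],
  [-0.2,-0.04,-0.1,0,0,0],
])

```text
time: 6.45
ee_pos: [455.9, -97.3, 197.2]
orientation: [3.14, 0.001, 1.536]
ft_force: [1.5, -0.7, -0.6]
grip_width: -0.001
finger_force: 0.0
```

```bash
python3 - <<'E'
from h import *
rows((423.2,-271.9,120,83.9),(423.2,-271.9,29,83.9))
im,d=viewer.capture('top'); cv2.imwrite('pics/t2.png',cv2.resize(im[150:350,200:500],(780,520))[...,::-1])
V,U=np.mgrid[:480,:640]
P,px=world("top",d,(U>225)&(U<362)&(V>172)&(V<300))
c0=np.array([628.07,69.52]);y=-.0373;Rm=np.array([[np.cos(y),-np.sin(y)],[np.sin(y),np.cos(y)]])
m=(P[:,2]>108)&(P[:,2]<140);print("knob",m.sum(),np.median(P[m],0),P[m].min(0),P[m].max(0))
E
```

```text
t 6.45 at [455.9 -97.3 197.2] [1.7988e+02 4.0000e-02 8.8000e+01] F [ 1.52 -0.72 -0.59] w -0.001
[-0.1756 -0.0267  0.0773] [0.1 0.  4.1]
[-0.1755 -0.0269  0.1683] [0.1 0.  4.1]
knob 136 [501.29720108  76.0645012  127.79984201] [490.44176751  64.67825065 110.55685905] [514.05636475  87.76024901 132.24971626]
```

View pics/t2.png

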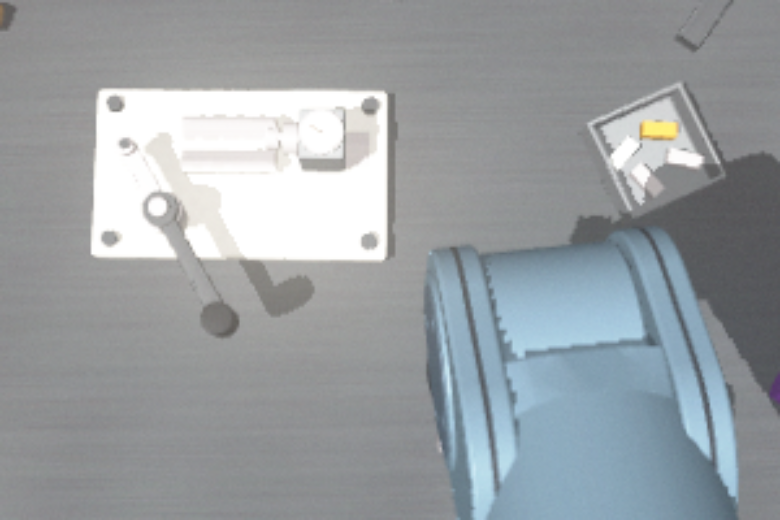

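The picture shows the stop about 30° open, with its nose at (127,145), the knob at (220,318) and the vee clear (183-280). Next is the sample.

Call:
send_rows([
  [-0.1755,-0.027,0,0,0,4.1],
  [-0.1755,-0.027,0,0,0,4.1],
  [-0.1755,-0.027,0.02,0,0,4.1],
  [-0.1755,-0.027,0.077,0,0,4.1],
  [-0.1755,-0.027,0.077,0,0,4.1],
  [-0.1755,-0.027,0.077,0,0,4.1],
  [-0.1755,-0.027,0.077,0,0,4.1],
  [-0.1755,-0.027,0.077,0,0,4.1],
], gripper=0)

```text
time: 7.3
ee_pos: [424.3, -269.8, 121.0]
orientation: [3.139, 0.001, 1.465]
ft_force: [-0.7, 0.2, -0.6]
grip_width: 1.002
finger_force: 0.0
```

```bash
python3 - <<'E'
from h import *
rows((423.2,-271.9,29,83.9))
im,d=viewer.capture('scene'); p=pix('scene',[423,-272,40])[0].astype(int); print(p)
cv2.imwrite('pics/t3.png',cv2.resize(im[p[1]-70:p[1]+70,p[0]-80:p[0]+80],(800,600)[:1]+(700-100,))[...,::-1])
E
```

```text
t 7.3 at [ 424.3 -269.8  121. ] [1.7984e+02 4.0000e-02 8.3960e+01] F [-0.65  0.15 -0.61] w 1.002
[-0.0021 -0.0012  0.092 ] [0.2 0.  0.1]
[324 158]
```

View pics/t3.png

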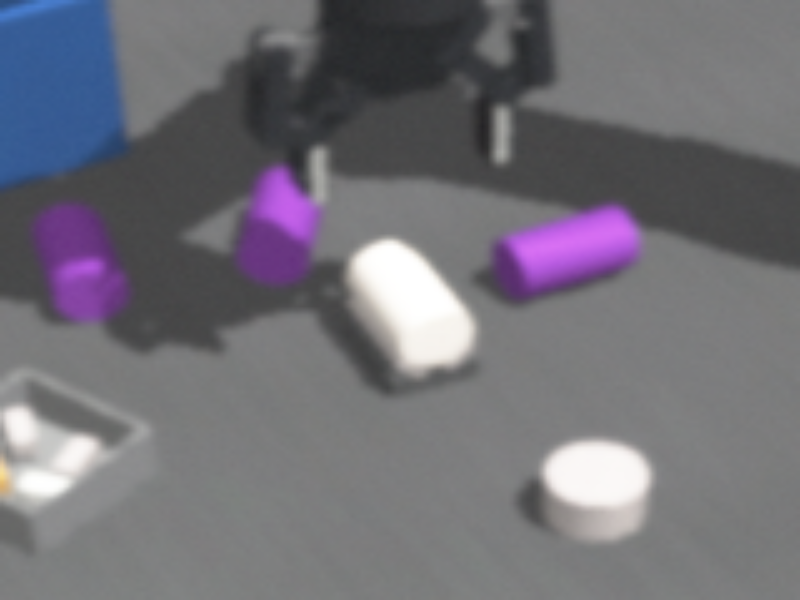

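The picture shows the open gripper above the white bar at (410,305), with the purple bars clear of the finger paths. I descend and grip.

Call:
send_rows([
  [-0.002,-0.001,0.04,0,0,0],
  [-0.002,-0.001,0.07,0,0,0],
  [-0.002,-0.001,0.09,0,0,0],
  [-0.002,-0.001,0.09,0,0,0],
  [-0.002,-0.001,0.09,0,0,0],
])

```text
time: 7.85
ee_pos: [422.3, -272.4, 30.5]
orientation: [3.14, 0.0, 1.464]
ft_force: [-0.1, -0.0, 1.0]
grip_width: 1.001
finger_force: 0.0
```

Call:
send_rows([
  [0,0,0,0,0,0],
  [0,0,0,0,0,0],
  [0,0,0,0,0,0],
  [0,0,0,0,0,0],
  [0,0,0,0,0,0],
], gripper=1, newtons=40)

```text
time: 8.35
ee_pos: [421.3, -273.0, 30.3]
orientation: [3.142, 0.001, 1.464]
ft_force: [-3.3, 1.4, 9.7]
grip_width: 0.455
finger_force: 39.1
```

Call:
send_rows([
  [0,0,-0.02,0,0,0],
  [0,0,-0.06,0,0,0],
  [0,0,-0.12,0,0,0],
  [0,0,-0.12,0,0,0],
  [0,0,-0.12,0,0,0],
])

```text
time: 8.85
ee_pos: [422.3, -273.6, 151.2]
orientation: [3.138, 0.002, 1.463]
ft_force: [-0.4, 0.1, -0.8]
grip_width: 0.454
finger_force: 41.2
```

```bash
python3 - <<'E'
from h import *
# stand origin and bar-centre goal (stand y=+6)
c0=np.array([628.07,69.52]);y=-.0373;Rm=np.array([[np.cos(y),-np.sin(y)],[np.sin(y),np.cos(y)]])
O=c0+Rm@[20,7]; G=O+Rm@[0,6]; print(O,G)
f=np.load("first_top.npz"); d=f["d"]
V,U=np.mgrid[:480,:640]
P,_=world("top",d,(U>225)&(U<362)&(V>172)&(V<262)); L=(P[:,:2]-c0)@Rm; z=P[:,2]
m=(z>40)&(z<57)&(L[:,1]>-40)&(L[:,1]<10); print("vee x",L[m][:,0].min(),L[m][:,0].max())
for lo,hi in ((-22,-12),(-12,-2),(-2,8),(8,18)):
    m=(L[:,1]>lo)&(L[:,1]<hi)&(z>35)&(z<60); b=np.round(L[m][:,0]); print(lo,[(int(k),int(np.median(z[m][b==k]))) for k in np.unique(b)][::3])
m=(z>40)&(z<57)&(L[:,0]>24); print("vee y",np.percentile(L[m][:,1],[0,2,98,100]))
m=(z>82)&(L[:,1]<-30); print("gauge",np.percentile(L[m],[1,99],axis=0), cv2.minAreaRect(L[m].astype(np.float32)))
m=(z>60)&(L[:,1]<-10)&(L[:,0]>5)&(L[:,0]<35); print("button tip",np.sort(L[m][:,1])[-12:].round(1))
m=(z>83)&(L[:,1]>30)&(L[:,0]>-58)&(L[:,0]<-25); print("hub",np.median(L[m],0),L[m].min(0),L[m].max(0))
rows((*G,140,87.9))
E
```

```text
[648.31712817  75.76930402] [648.54087628  81.76513064]
vee x -0.6889174363301118 40.41690468926961
-22 [(-2, 35), (2, 47), (6, 47), (11, 42), (14, 39), (21, 35), (27, 39), (30, 43), (34, 46), (37, 49), (40, 46)]
-12 [(0, 43), (3, 50), (6, 47), (11, 42), (16, 37), (19, 35), (25, 36), (28, 41), (31, 47), (34, 45), (37, 48)]
-2 [(-3, 35), (1, 49), (4, 46), (9, 42), (14, 38), (18, 36), (24, 38), (27, 38), (30, 42), (33, 47), (36, 51), (39, 49)]
8 [(-1, 46), (2, 44), (6, 46), (10, 43), (14, 38), (19, 35), (25, 36), (28, 40), (33, 47), (37, 49)]
vee y [-29.3984894  -27.28353706  41.513532    44.00097121]
gauge [[  1.66812395 -84.17876939]
 [ 38.41643437 -51.87193356]] ((19.975217819213867, -68.809326171875), (37.25206756591797, 33.90623474121094), 1.3824775218963623)
button tip [-27.  -26.9 -26.5 -25.3 -25.3 -25.2 -25.1 -25.1 -25.1 -24.7 -24.7 -24.5]
hub [-40.92621105  54.62415746] [-57.14294103  41.14437016] [-26.5409313   67.63004766]
t 8.85 at [ 422.3 -273.6  151.2] [1.7979e+02 1.3000e-01 8.3810e+01] F [-0.38  0.06 -0.85] w 0.454
[0.3776 0.1865 0.0111] [ 0.2  0.1 -4.1]
```

Call:
send_rows([
  [0.3776,0.1865,0.01,0.2,0,-4.1],
  [0.3776,0.1865,0.01,0.2,0,-4.1],
  [0.3776,0.1865,0.01,0.2,0,-4.1],
  [0.3776,0.1865,0.01,0.2,0,-4.1],
  [0.3776,0.1865,0.01,0.2,0,-4.1],
  [0.3776,0.1865,0.01,0.2,0,-4.1],
  [0.3776,0.1865,0.01,0.2,0,-4.1],
  [0.3776,0.1865,0.01,0.2,0,-4.1],
  [0.3776,0.1865,0.01,0.2,0,-4.1],
  [0.3776,0.1865,0.01,0.2,0,-4.1],
])

```text
time: 9.85
ee_pos: [646.6, 88.0, 136.7]
orientation: [-3.135, -0.003, 1.541]
ft_force: [0.1, -1.1, -0.4]
grip_width: 0.454
finger_force: 41.1
```

Call:
send_rows([
  [0,0,0,0,0,0],
  [0,0,0,0,0,0],
  [0,0,0,0,0,0],
])

```text
time: 10.15
ee_pos: [646.6, 80.7, 138.7]
orientation: [-3.137, 0.001, 1.533]
ft_force: [0.7, -0.8, -1.3]
grip_width: 0.453
finger_force: 41.1
```

```bash
python3 - <<'E'
from h import *
rows((648.5,82,62,87.9),(648.5,82,51,87.9))
im,d=viewer.capture('scene'); p=pix('scene',[640,60,80])[0].astype(int); print(p)
cv2.imwrite('pics/t4.png',cv2.resize(im[p[1]-70:p[1]+70,p[0]-80:p[0]+80],(800,600))[...,::-1])
E
```

```text
t 10.15 at [646.6  80.7 138.7] [-1.7974e+02  7.0000e-02  8.7820e+01] F [ 0.71 -0.79 -1.32] w 0.453
[0.0015 0.0022 0.0767] [-0.3  0.1 -0.1]
[0.0015 0.0023 0.0877] [-0.3  0.1 -0.1]
[310 274]
```

View pics/t4.png

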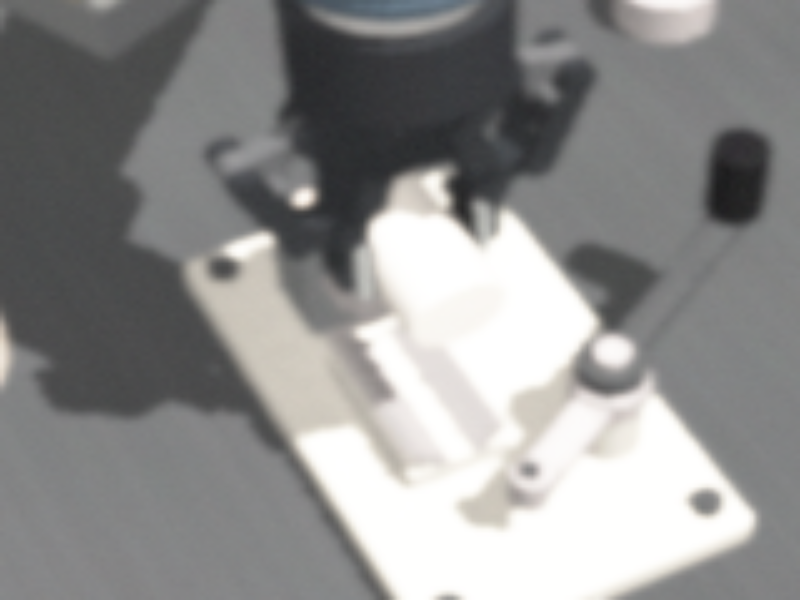

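The picture shows the bar held square at (440,270) above the vee (430,400), with the stop nose at (530,475) well clear.

Call:
send_rows([
  [0.0025,0.002,0.03,-0.3,0,0],
  [0.0025,0.002,0.05,-0.3,0,0],
  [0.0025,0.002,0.07,-0.3,0,0],
  [0.0025,0.002,0.08,-0.3,0,0],
  [0.0025,0.002,0.085,-0.3,0,0],
  [0.0025,0.002,0.085,-0.3,0,0],
  [0.0025,0.002,0.085,-0.3,0,0],
])

```text
time: 10.9
ee_pos: [649.7, 85.3, 55.3]
orientation: [3.138, -0.0, 1.535]
ft_force: [-0.1, -1.0, -1.4]
grip_width: 0.451
finger_force: 41.2
```

Call:
send_rows([
  [0,0,0.001,0,0,0],
  [0,0,0.002,0,0,0],
  [0,0,0.003,0,0,0],
  [0,0,0.003,0,0,0],
])

```text
time: 11.3
ee_pos: [649.5, 85.3, 53.0]
orientation: [3.139, 0.0, 1.535]
ft_force: [-4.1, -1.7, 9.8]
grip_width: 0.453
finger_force: 42.2
```

Call:
send_rows([
  [0,0,0,0,0,0],
  [0,0,0,0,0,0],
  [0,0,0,0,0,0],
], gripper=0.3)

```text
time: 11.6
ee_pos: [649.1, 85.3, 51.3]
orientation: [3.14, -0.0, 1.535]
ft_force: [-0.6, -0.2, -0.2]
grip_width: 0.7
finger_force: 0.0
```

Call:
send_rows([
  [0,0,-0.03,0,0,0],
  [0,0,-0.07,0,0,0],
  [0,0,-0.12,0,0,0],
  [-0.05,-0.04,-0.14,0,0,0],
  [-0.1,-0.1,-0.14,0,0,0],
  [-0.1,-0.14,-0.14,0,0,0],
  [-0.1,-0.14,-0.14,0,0,0],
  [-0.1,-0.14,-0.14,0,0,0],
])

```text
time: 12.4
ee_pos: [501.5, -12.1, 190.8]
orientation: [-3.14, 0.002, 1.532]
ft_force: [1.2, 0.1, -0.5]
grip_width: 0.703
finger_force: 0.0
```

```bash
python3 - <<'E'
from h import *
rows((501.3,40,180,87.9),(501.3,40,96,87.9))
im,d=viewer.capture('scene'); p=pix('scene',[620,80,60])[0].astype(int)
np.savez('placed',im=im,d=d)
cv2.imwrite('pics/t5.png',cv2.resize(im[p[1]-70:p[1]+70,p[0]-80:p[0]+80],(800,600))[...,::-1])
E
```

```text
t 12.4 at [501.5 -12.1 190.8] [-1.7993e+02  1.4000e-01  8.7800e+01] F [ 1.21  0.14 -0.49] w 0.703
[ 0.052  -0.0022  0.0107] [-0.1  0.1 -0.1]
[ 0.0522 -0.002   0.0947] [-0.1  0.1 -0.1]
```

View pics/t5.png

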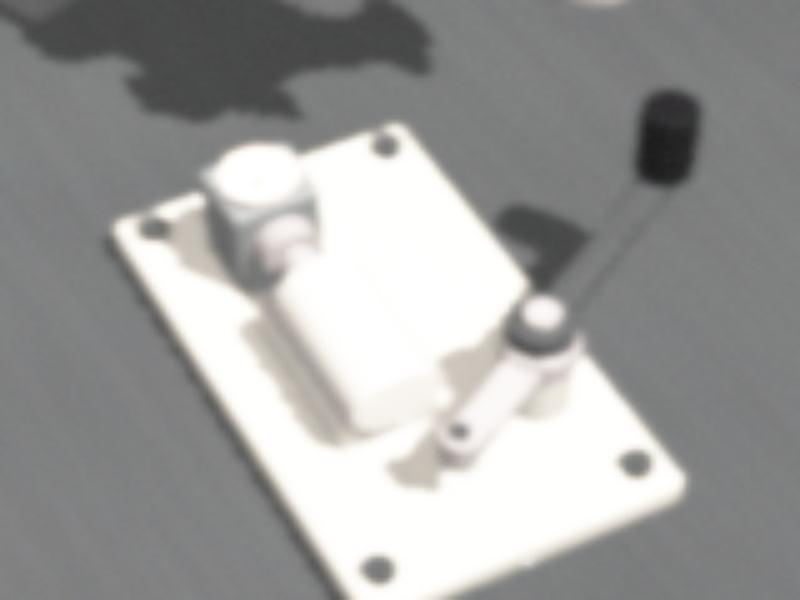

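The bar lies in the vee at (350,340), close to the button at (285,240), and the nose at (455,440) is clear. Next I move to the knob's opening (-y) side with the fingers shut.

Call:
send_rows([
  [0.05,-0.002,0.01,0,0,0],
  [0.052,-0.002,0.01,0,0,0],
  [0.052,-0.002,0.01,0,0,0],
  [0.052,-0.002,0.05,0,0,0],
  [0.052,-0.002,0.095,0,0,0],
  [0.052,-0.002,0.095,0,0,0],
  [0.052,-0.002,0.095,0,0,0],
], gripper=1)

```text
time: 13.15
ee_pos: [505.5, 42.2, 96.3]
orientation: [3.141, -0.0, 1.535]
ft_force: [0.7, 0.8, 1.1]
grip_width: -0.001
finger_force: 0.0
```

```bash
python3 -c "
from h import *
k=lambda a:(590+100*np.cos(np.radians(a)),123+100*np.sin(np.radians(a))-23.5,96,87.9)
A=list(range(208,164,-3)); print(A,[np.round(k(a)[1],1) for a in A])
rows(*[k(a) for a in A])"
```

```text
[208, 205, 202, 199, 196, 193, 190, 187, 184, 181, 178, 175, 172, 169, 166] [np.float64(52.6), np.float64(57.2), np.float64(62.0), np.float64(66.9), np.float64(71.9), np.float64(77.0), np.float64(82.1), np.float64(87.3), np.float64(92.5), np.float64(97.8), np.float64(103.0), np.float64(108.2), np.float64(113.4), np.float64(118.6), np.float64(123.7)]
t 13.15 at [505.5  42.2  96.3] [ 1.7997e+02 -1.0000e-02  8.7930e+01] F [0.67 0.78 1.07] w -0.001
[ 0.0102 -0.0042  0.0003] [ 0. -0.  0.]
[ 0.0148 -0.0067  0.0003] [ 0. -0.  0.]
[ 0.0195 -0.009   0.0003] [ 0. -0.  0.]
[ 0.0244 -0.011   0.0003] [ 0. -0.  0.]
[ 0.0293 -0.0127  0.0003] [ 0. -0.  0.]
[ 0.0343 -0.0142  0.0003] [ 0. -0.  0.]
[ 0.0394 -0.0155  0.0003] [ 0. -0.  0.]
[ 0.0446 -0.0164  0.0003] [ 0. -0.  0.]
[ 0.0497 -0.0171  0.0003] [ 0. -0.  0.]
[ 0.055  -0.0175  0.0003] [ 0. -0.  0.]
[ 0.0602 -0.0177  0.0003] [ 0. -0.  0.]
[ 0.0654 -0.0175  0.0003] [ 0. -0.  0.]
[ 0.0706 -0.0171  0.0003] [ 0. -0.  0.]
[ 0.0758 -0.0165  0.0003] [ 0. -0.  0.]
[ 0.081  -0.0155  0.0003] [ 0. -0.  0.]
```

Call:
send_rows([
  [0.01,-0.004,0,0,0,0],
  [0.015,-0.007,0,0,0,0],
  [0.02,-0.009,0,0,0,0],
  [0.025,-0.011,0,0,0,0],
  [0.03,-0.013,0,0,0,0],
  [0.035,-0.0145,0,0,0,0],
  [0.04,-0.0155,0,0,0,0],
  [0.045,-0.0165,0,0,0,0],
  [0.05,-0.017,0,0,0,0],
  [0.053,-0.0175,0,0,0,0],
])

```text
time: 14.15
ee_pos: [487.5, 92.9, 95.9]
orientation: [-3.139, 0.006, 1.533]
ft_force: [-5.3, -9.3, 5.7]
grip_width: -0.002
finger_force: 4.8
```

Call:
send_rows([
  [0.001,0,0,0,0,0],
  [0.002,0,0,0,0,0],
  [0.003,0,0,0,0,0],
])

```text
time: 14.45
ee_pos: [487.3, 95.5, 95.8]
orientation: [-3.138, 0.006, 1.533]
ft_force: [-5.4, -8.5, 5.4]
grip_width: -0.003
finger_force: 4.7
```

Call:
send_rows([
  [0.001,0,0,0,0,0],
  [0.002,0,0,0,0,0],
  [0.003,0,0,0,0,0],
])

```text
time: 14.75
ee_pos: [487.0, 98.4, 95.6]
orientation: [-3.138, 0.006, 1.533]
ft_force: [-6.6, -9.1, 5.3]
grip_width: -0.0
finger_force: 4.7
```

```bash
cat >> h.py <<'E'
def chk():
    im,d=viewer.capture('top'); V,U=np.mgrid[:480,:640]
    P,_=world("top",d,(U>225)&(U<362)&(V>172)&(V<300))
    c0=np.array([628.07,69.52]);y=-.0373;Rm=np.array([[np.cos(y),-np.sin(y)],[np.sin(y),np.cos(y)]])
    L=(P[:,:2]-c0)@Rm; z=P[:,2]
    m=(z>68)&(L[:,1]>-22)&(L[:,1]<62)&(abs(L[:,0]-20)<15); print("bar y",np.percentile(L[m][:,1],[0,1,5,50,95,99,100]).round(1),m.sum())
    return im
E
python3 -c "
from h import *
im=chk(); rows((0,0,0,0)); s=manip.read_state(); print(s['torque'])"
```

```text
bar y [-17.4 -17.1 -15.3  18.2  50.6  60.7  62. ] 529
t 14.8 at [487.1  98.7  95.6] [-179.78    0.34   87.86] F [-5.63 -8.8   4.22] w 0.001
[-0.1162 -0.4827  0.0981] [ 0.1  0.4 87.9]
[-1.75058061  1.23130032  0.08973537]
```

Call:
send_rows([
  [0.001,0.0005,0,0,0,0],
  [0.002,0.0005,0,0,0,0],
  [0.003,0.0005,0,0,0,0],
  [0.004,0.001,0,0,0,0],
])

```text
time: 15.2
ee_pos: [487.6, 102.3, 95.3]
orientation: [-3.137, 0.007, 1.533]
ft_force: [-7.3, -7.8, 2.3]
grip_width: 0.002
finger_force: 4.5
```

Call:
send_rows([
  [0.001,0,0,0,0,0],
  [0.002,0.0005,0,0,0,0],
  [0.003,0.0005,0,0,0,0],
  [0.004,0.001,0,0,0,0],
])

```text
time: 15.6
ee_pos: [488.5, 106.0, 95.1]
orientation: [-3.136, 0.007, 1.533]
ft_force: [-8.3, -9.6, 3.0]
grip_width: -0.002
finger_force: 4.7
```

Call:
send_rows([
  [0.001,0,0,0,0,0],
  [0.002,0.0005,0,0,0,0],
])

```text
time: 15.8
ee_pos: [489.0, 108.0, 95.1]
orientation: [-3.136, 0.007, 1.533]
ft_force: [-7.8, -9.1, 3.1]
grip_width: -0.003
finger_force: 4.6
```

Call:
send_rows([
  [0.001,0,0,0,0,0],
  [0.002,0,0,0,0,0],
])

```text
time: 16.0
ee_pos: [489.0, 110.0, 95.1]
orientation: [-3.136, 0.007, 1.533]
ft_force: [-7.3, -8.9, 2.3]
grip_width: 0.003
finger_force: 4.6
```

```bash
python3 -c "
from h import *
im=chk(); rows((0,0,0,0))"
```

```text
bar y [-19.8 -19.7 -17.   18.3  55.8  60.9  61.9] 556
t 16.05 at [489.1 110.4  95.1] [-179.68    0.38   87.87] F [-8.12 -8.86  2.38] w -0.001
[-0.1278 -0.4841  0.0987] [ 0.   0.5 87.9]
```

Call:
send_rows([
  [0.001,-0.0005,0,0,0,0],
  [0.002,-0.001,0,0,0,0],
])

```text
time: 16.25
ee_pos: [488.9, 112.1, 95.2]
orientation: [-3.137, 0.006, 1.533]
ft_force: [-4.3, -7.9, -0.5]
grip_width: 0.001
finger_force: 4.5
```

Call:
send_rows([
  [0.001,-0.0005,0,0,0,0],
  [0.002,-0.001,0,0,0,0],
])

```text
time: 16.45
ee_pos: [488.9, 114.2, 95.2]
orientation: [-3.139, 0.006, 1.533]
ft_force: [-1.7, -9.3, -3.0]
grip_width: -0.003
finger_force: 4.4
```

Call:
send_rows([
  [0.001,0,0,0,0,0],
])

```text
time: 16.55
ee_pos: [488.9, 115.2, 95.2]
orientation: [-3.139, 0.006, 1.533]
ft_force: [-2.6, -8.3, -2.5]
grip_width: 0.001
finger_force: 4.4
```

Call:
send_rows([
  [0.001,0,0,0,0,0],
])

```text
time: 16.65
ee_pos: [488.9, 116.2, 95.2]
orientation: [-3.139, 0.006, 1.533]
ft_force: [-1.8, -8.1, -2.4]
grip_width: -0.002
finger_force: 4.4
```

```bash
python3 -c "
from h import *
im=chk(); rows((0,0,0,0))"
```

```text
bar y [-22.  -21.9 -18.1  16.4  55.6  61.3  61.8] 557
t 16.7 at [488.9 116.4  95.2] [-179.85    0.32   87.84] F [-2.15 -8.58 -3.  ] w 0.001
[-0.1343 -0.4839  0.0973] [ 0.1  0.4 87.8]
```

Call:
send_rows([
  [0.001,0,0,0,0,0],
])

```text
time: 16.8
ee_pos: [488.9, 117.0, 95.2]
orientation: [-3.139, 0.006, 1.533]
ft_force: [-2.7, -8.7, -1.7]
grip_width: -0.0
finger_force: 4.4
```

Call:
send_rows([
  [0.001,0,0,0,0,0],
])

```text
time: 16.9
ee_pos: [489.0, 118.1, 95.2]
orientation: [-3.139, 0.006, 1.533]
ft_force: [-3.1, -8.4, -1.9]
grip_width: 0.003
finger_force: 4.4
```

```bash
sed -i 's/(z>68)&(L\[:,1\]>-22)/(z>77.5)\&(L[:,1]>-45)/' h.py; python3 -c "
from h import *
im=chk(); rows((0,0,0,0))"
```

```text
bar y [-22.1 -22.  -19.4  13.8  45.1  54.8  60.8] 380
t 16.95 at [489.  118.4  95.2] [-179.84    0.33   87.84] F [-2.41 -7.88 -2.18] w -0.002
[-0.1362 -0.4839  0.0973] [ 0.1  0.4 87.8]
```

Call:
send_rows([
  [0.001,0,0,0,0,0],
])

```text
time: 17.05
ee_pos: [489.0, 119.0, 95.2]
orientation: [-3.139, 0.006, 1.533]
ft_force: [-2.6, -9.0, -1.1]
grip_width: -0.003
finger_force: 4.4
```

Call:
send_rows([
  [0.001,0,0,0,0,0],
])

```text
time: 17.15
ee_pos: [489.1, 120.1, 95.2]
orientation: [-3.139, 0.006, 1.533]
ft_force: [-2.0, -8.7, -2.1]
grip_width: 0.003
finger_force: 4.3
```

Call:
send_rows([
  [0.001,0,0,0,0,0],
])

```text
time: 17.25
ee_pos: [489.1, 121.1, 95.2]
orientation: [-3.139, 0.006, 1.533]
ft_force: [-1.8, -9.9, -1.5]
grip_width: 0.001
finger_force: 4.8
```

```bash
python3 -c "
from h import *
im=chk(); rows((0,0,0,0))"
```

```text
bar y [-24.  -23.9 -21.6  12.2  43.5  54.4  57. ] 372
t 17.3 at [489.1 121.2  95.2] [-179.84    0.35   87.83] F [-2.86 -9.19 -2.7 ] w 0.0
[-0.139  -0.4839  0.0974] [ 0.1  0.4 87.8]
```

Call:
send_rows([
  [0.0007,0,0,0,0,0],
])

```text
time: 17.4
ee_pos: [489.1, 121.5, 95.2]
orientation: [-3.139, 0.006, 1.533]
ft_force: [-2.8, -10.3, -1.1]
grip_width: 0.002
finger_force: 5.1
```

Call:
send_rows([
  [0.0007,0,0,0,0,0],
])

```text
time: 17.5
ee_pos: [489.2, 121.9, 95.2]
orientation: [-3.139, 0.007, 1.533]
ft_force: [-3.2, -11.0, -0.9]
grip_width: 0.004
finger_force: 5.4
```

```bash
python3 -c "
from h import *
im=chk(); rows((0,0,0,0)); print(manip.read_state()['finger_force'])"
```

```text
bar y [-24.1 -24.  -21.1  12.   42.9  53.2  56.8] 386
t 17.55 at [489.2 122.   95.2] [-179.83    0.39   87.81] F [ -2.66 -10.51  -1.48] w -0.001
[-0.1399 -0.4839  0.0975] [ 0.2  0.4 87.8]
5.18477663397789
```

Call:
send_rows([
  [0.0008,0,0,0,0,0],
])

```text
time: 17.65
ee_pos: [489.2, 122.3, 95.1]
orientation: [-3.139, 0.007, 1.532]
ft_force: [-2.3, -11.5, -1.0]
grip_width: -0.0
finger_force: 5.8
```

Call:
send_rows([
  [0.0008,0,0,0,0,0],
])

```text
time: 17.75
ee_pos: [489.2, 122.9, 95.1]
orientation: [-3.138, 0.008, 1.532]
ft_force: [-1.8, -12.5, -0.4]
grip_width: -0.002
finger_force: 6.1
```

Call:
send_rows([
  [0.0008,0,0,0,0,0],
])

```text
time: 17.85
ee_pos: [489.2, 123.4, 95.1]
orientation: [-3.138, 0.008, 1.532]
ft_force: [-2.2, -13.0, -0.2]
grip_width: -0.004
finger_force: 6.5
```

```bash
python3 -c "
from h import *
im=chk(); rows((0,0,0,0)); print(manip.read_state()['finger_force'])
cv2.imwrite('pics/t6.png',cv2.resize(im[165:295,215:375],(800,600))[...,::-1])"
```

```text
bar y [-26.1 -25.9 -22.1  11.3  42.1  52.6  54.9] 386
t 17.9 at [489.3 123.5  95.1] [-179.82    0.46   87.77] F [ -2.51 -12.47   0.19] w 0.002
[-0.1416 -0.4838  0.0978] [ 0.2  0.5 87.8]
6.252853274345398
```

Call:
send_rows([
  [0.0008,0,0,0,0,0],
])

```text
time: 18.0
ee_pos: [489.3, 123.8, 95.1]
orientation: [-3.138, 0.009, 1.532]
ft_force: [-2.0, -13.5, -0.4]
grip_width: -0.003
finger_force: 6.9
```

Call:
send_rows([
  [-0.003,0,0,0,0,0],
  [-0.008,0,0,0,0,0],
  [-0.015,0,0,0,0,0],
  [-0.02,0,0,0,0,0],
  [-0.02,0,-0.03,0,0,0],
  [-0.02,0,-0.07,0,0,0],
  [-0.06,-0.02,-0.1,0,0,0],
  [-0.1,-0.05,-0.1,0,0,0],
  [-0.1,-0.05,-0.1,0,0,0],
  [-0.1,-0.05,-0.1,0,0,0],
])

```text
time: 19.0
ee_pos: [437.3, 30.1, 196.3]
orientation: [3.139, 0.001, 1.532]
ft_force: [-1.1, 0.4, 0.4]
grip_width: -0.004
finger_force: 0.0
```

```bash
python3 - <<'E'
from h import *
im=chk(); chk(); rows((0,0,0,0))
im,d=viewer.capture('top'); cv2.imwrite('pics/t7.png',cv2.resize(im[165:295,215:375],(800,600))[...,::-1])
V,U=np.mgrid[:480,:640]; P,_=world("top",d,(U>225)&(U<262)&(V>240)&(V<300)); m=(P[:,2]>110)
k=np.median(P[m],0); print("knob",k,P[m].min(0),P[m].max(0),np.degrees(np.arctan2(k[1]-123,k[0]-590))%360)
E
```

```text
bar y [-26.2 -25.9 -22.    9.3  42.1  52.4  54.8] 384
bar y [-26.1 -25.9 -23.7   9.9  42.   52.6  54.9] 386
t 19.1 at [438.4  32.2 196.2] [ 1.7984e+02 -5.0000e-02  8.7980e+01] F [ 0.49 -0.12 -0.15] w 0.001
[-0.0478 -0.4375  0.1949] [ 0.1 -0.2 88. ]
knob [458.67943868  64.95680385 564.1831889 ] [447.35299857  47.46572845 112.23994163] [502.63805155 155.07997834 575.96859142] 203.84524910320278
```

View pics/t7.png

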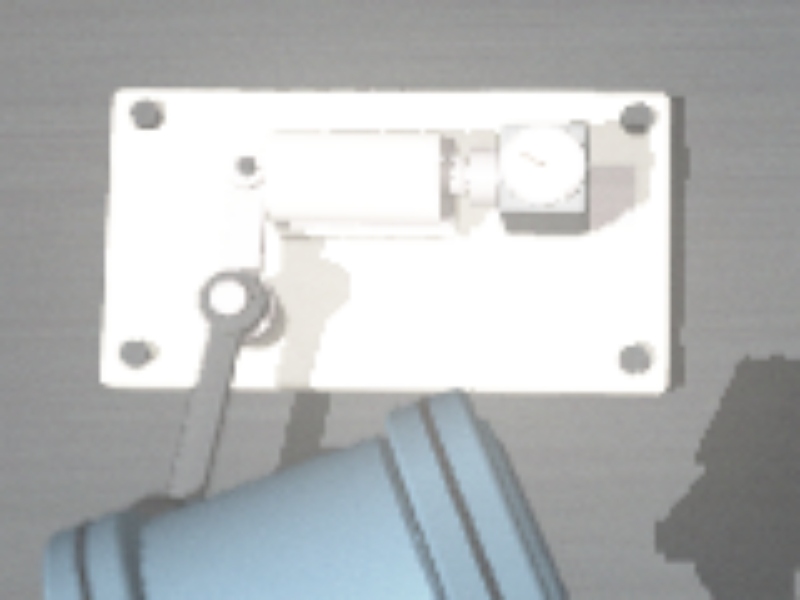

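The picture shows the bar from (270,175) to (440,175). The nose roller at (248,165) bears on its left end, and its right end is at the button. The force slope during closing matched the gauge spring, and the bar stayed put after I let go. I hand in.

```bash
python3 -c "
from rig import manip
print(manip.sign_off())"
```

```text
the job is handed in; nothing more can be done
None
```

The job is handed in: the bar lies in the vee, the stop was brought up onto it from the open side only, the button is pressed with an estimated 8 N (judged from knob force and travel), the lever's slack was left the closing way, and the arm is clear, at about 19 s.

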